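# Load the sauce caddy and hang it on its hook

### The arm

A 7-joint arm with a two-finger parallel gripper is mounted at the origin on the work surface. World frame = base frame: x ahead of the robot, y to its left, z up, the work surface at z = 0. Lengths are in m, angles in rad, forces in N, time in s.
With the tool pointing down it reaches from about 0.425 to 0.925 m from the base axis. Payload 6.8 kg.
Tool frame: the origin (TCP) lies on the mounting face of the last link; the fingertips stand 173 mm ahead of it and the grasp point (between the pads) lies 155 mm ahead of it; z points along the fingers, y is the line along which they close (so a half turn about z gives the same grasp; the last joint's range is limited). The gripper opens to 85 mm and grips with 20 to 120 N. Pads are 22 mm wide; open, the fingers measure 114 mm over their backs; the gripper's body (76 mm by 85 mm) begins 54 mm behind the grasp point. The pads swing forward as they close: fully open they stand 13 mm farther back than shut.
Start: joints at [-1.387, 0.477, 0.022, 1.555, -0.011, 1.109, -0.083], TCP at [0.194, 0.646, 0.405] pointing down, gripper open.
Joint ranges: [-2.96, 2.96], [-0.34, 2.1], [-1.41, 1.46], [0.24, 2.44], [-1.37, 4.51], [0.17, 1.92], [-2.96, 2.96]. Speed limits (rad/s): [2.39, 2.39, 3.14, 3.14, 3.14, 3.14, 3.14].

### API

Orientations are given as a unit quaternion [w, x, y, z].
In Python, from station import bot gives the robot as it stands. The module is installed in compiled form; this text tells all that it offers.
- The arm moves only by the shell command python3 -m pendant 'ROWS' [FORCE]. ROWS is JSON, a list of rows, each a list of 5 numbers: the finger opening in m, from 0 to 0.0854, then the shift along the tool's x, y, z in m, then the turn about the tool's z in degrees. In form: [[jaw, x, y, z, yaw], ...]. A call has 1 to 12 rows; each row shifts and turns the commanded pose from where the row before left it, along the tool's axes as they then stand; what a row does not reach is not made up. A row lasts 1/12 s, in which the tool goes at most 41.7 mm and 7.16 degrees, less where a joint would pass 70% of its speed; a pose out of reach is approached as far as the arm can. A call with a gripper value outside its range is refused whole. The fingers move at their own pace and stop on an object; FORCE is the grip in N (left out, the last holds). Time passes only in rows, so rows that do not move let the fingers close. It gives the time, the measured TCP pose, the force, the opening and the grip force at its end, in the units of the state.
- bot.get_obs(): the state, without advancing time (a new reading comes with each control period).
- bot.read_camera(name): name is "scene" or "top"; returns (picture, depth): 384x512x3 uint8, blue, green, red; 384x512 float32, m along the optical axis (not along the pixel's ray), 0 where there is no reading.
- bot.camera_model(name): a dict with "intrinsics" (3x3 intrinsics, pixels), "R" (3x3) and "t" (3): a world point X has camera coordinates R X + t. Camera axes: x right, y down, z forward; pixel columns grow to the right and rows downward; lengths in m; the calibration is good to about 2 mm. A picture is of the moment at which its call begins. camera_model takes no time and is no camera call.
- bot.hand_in(): hands the job in; it is judged then, once.
Trained networks look in the newest picture that a camera, given by its name, has taken for a name from the list of things; names that differ only in an ending like _2 or _b are one class to them, and where a whole thing is asked for, a point or a joint stands for the part that bears it (a point fixed in the world has none). Each returns a list of dicts, best first, with "score" (0 to 1); they miss things now and then, are a little off and sometimes report something else, mostly with a low value. They report only what shows in the picture. A call takes as long as a camera call.
- bot.boxes_of(name, camera): "at" ([column, row] in pixels, amid what is visible of it).
- bot.trace(name, camera): "mask" (384x512 bool, what is visible of it) and "at" ([column, row] in pixels, amid what is visible of it).
- bot.pinpoint(name, camera): "at" ([column, row] in pixels: a listed point, or the origin of a listed thing).
The state is a dict: "t": time; "q": joint angles; "joint_vel": joint speeds; "joint_torque": joint torques, N m; "eef_pos": TCP position; "tool_rot": TCP orientation; "contact_force": force on the tool from outside, world axes, zero at the start; "torque": the same for the moment, N m; "gripper_width": opening from 0.0 (shut) to 1.0 (fully open); "grasp_force": force on a finger pad.
Only numpy, scipy, OpenCV 4.12 (cv2) and the standard library are available. Lean on these libraries where they do the work, as an engineer would, in place of code of your own. Each camera call takes 0.05 s, during which the arm holds its last target. There are 200 camera calls.

### The job

Get the sauce caddy ready for customers: stand the two short jars upright in it, one in each compartment, while it is on the counter, then hang the loaded caddy by its handle on the hook of the steel stand and let go, so that it hangs level and still. Keep the jars upright all the way, and leave the tall jar, the coffee cup and the bell where they are.

Things in the scene. Friction and masses are not known exactly. Their poses are not given: they have to be found in the camera images.
- caddy: Loose dark steel tray with a handle, 0.28 kg, 140 (x) x 110 (y) mm, any yaw, both sides alike; walls 4 mm thick, 38 mm high, floor 4 mm. A like divider at x = 0 makes two open compartments, 64 x 102 mm inside, centred at x = +-34 mm. On x = 0 posts 10 (x) x 6 mm at y = +-52 mm carry a rigid bar along y (see caddy_bar). Origin: centre of the underside; z up.
- caddy_bar (a point): Middle of the caddy's handle bar, 112 mm above its underside; axes as the caddy's. The bar is 10 mm square in section and 110 mm long along y, rigid with the caddy; beneath it, between the posts, it is open (98 mm wide) from 107 mm down to the divider at 38 mm.
- stand: Fixed steel hook stand: round foot 76 mm across, 8 mm thick; post 14 mm thick, 200 mm high; at its top one level round prong, 8 mm thick, axis 200 mm up, reaching 135 mm out along the stand's -x (to the robot's side), its end bent up to 141 mm out, highest point 214 mm up. Nothing stands above it. Origin: centre of the foot's underside, on the post's axis; z up; yaw varies.
- hook_seat (a point): Point on top of the stand's prong, 100 mm out from the post's axis and 204 mm above the counter, where the caddy's bar is to rest crosswise; axes as the stand's (the prong points to its -x). With the bar resting here the caddy's walls clear the post.
- jar_a: One of two identical short closed sauce jars, amber glass with paper label and white lid: a plain cylinder 50 mm in diameter, 65 mm high, about 0.15 kg, loose, standing on the counter. Origin: centre of the underside; z up along its axis. Either jar may go in either compartment.
- jar_b: The other short jar, the same as jar_a.
- jar_tall: Bystander: a tall jar of the same look, 60 mm in diameter and 105 mm high, standing among the short jars (which of the three places is whose varies). Origin: centre of the underside. To be left where it is.
- coffee: Bystander: a cardboard coffee cup with a white lid, 82 mm across and 114 mm high, on the far part of the counter. Origin: centre of the underside.
- bell: Bystander: a steel counter bell, 84 mm across and 52 mm high, on the far part of the counter. Origin: centre of the underside.

How it is judged:
By the outcome, as a careful person would: the job done as asked, in the order asked, and still so for the second after the job is handed in, with the robot touching nothing.
It also fails if it takes over 72 s, if anything falls off the work surface, if the arm or the gripper's body presses on something with over 40 N, if the wrist force passes 120 N, or if a joint passes its speed limit or range.

## Working session

There is one attempt and no reset: what is moved stays moved. The work goes in short steps, Python scripts to look and compute and a shell command to move; the robot and the scene stay as the last step left them, time stands still between calls to the robot, and variables do not carry over. Pictures are saved under pics/ and viewed, at most 10 in all, crops included, and the job is handed in when it is done.

```bash
mkdir -p pics; cat > h.py <<'E'
import numpy as np, cv2
from station import bot
def cam(n):
    m=bot.camera_model(n); return np.array(m["intrinsics"]),np.array(m["R"]),np.array(m["t"])
def unproj(n,uv,d):
    K,R,t=cam(n); uv=np.atleast_2d(uv).astype(float); d=np.atleast_1d(d)
    p=np.c_[(uv[:,0]-K[0,2])/K[0,0],(uv[:,1]-K[1,2])/K[1,1],np.ones(len(uv))]*d[:,None]
    return (p-t)@R
def cloud(n,mask,dep):
    v,u=np.nonzero(mask&(dep>0)); return unproj(n,np.c_[u,v],dep[v,u])
def ray(n,uv,z):
    K,R,t=cam(n); c=-R.T@t; d=R.T@np.array([(uv[0]-K[0,2])/K[0,0],(uv[1]-K[1,2])/K[1,1],1]); return c+d*(z-c[2])/d[2]
E
python3 - <<'E'
from h import *
np.set_printoptions(precision=4,suppress=True)
o=bot.get_obs(); print({k:np.round(v,3) for k,v in o.items()})
for n in("scene","top"):
    im,d=bot.read_camera(n); cv2.imwrite(f"pics/{n}0.png",im)
    K,R,t=cam(n); print(n,K[0],-R.T@t,R)
    for th in("caddy","jar_a","jar_tall","stand","coffee","bell"):
        for r in bot.trace(th,n):
            c=cloud(n,r["mask"],d); 
            if len(c): print(th,round(r["score"],2),np.round(r["at"]),len(c),np.median(c,0),c.min(0),c.max(0))
    for th in("caddy_bar","hook_seat","caddy","jar_a"):
        print(th,[(round(r["score"],2),np.round(r["at"],1)) for r in bot.pinpoint(th,n)])
E
```

```text
{'t': np.float64(0.0), 'q': array([-1.387,  0.478,  0.022,  1.556, -0.012,  1.109, -0.083]), 'joint_vel': array([ 0.002, -0.001, -0.001,  0.001,  0.   , -0.   , -0.001]), 'joint_torque': array([ -0.001, -59.648,   1.608, -28.119,   0.012,   0.01 ,  -0.   ]), 'eef_pos': array([0.194, 0.646, 0.404]), 'tool_rot': array([-0.   ,  0.145,  0.989, -0.001]), 'contact_force': array([-0.433, -0.696,  0.174]), 'torque': array([-0.005, -0.024, -0.029]), 'grasp_force': np.float64(0.0), 'gripper_width': np.float64(1.002)}
scene [357.2437   0.     254.6321] [1.4069 0.1127 0.6574] [[-0.1485  0.9886 -0.0247]
 [ 0.5182  0.0566 -0.8534]
 [-0.8422 -0.1395 -0.5207]]
caddy 0.86 [261. 225.] 1839 [ 0.5697 -0.0118  0.0225] [ 0.3668 -0.0996 -0.002 ] [0.7218 0.074  0.1194]
jar_a 0.69 [153. 203.] 345 [ 0.5343 -0.3696  0.0467] [ 0.4929 -0.3969  0.0024] [ 0.5442 -0.3516  0.0684]
jar_a 0.69 [173. 224.] 416 [ 0.6188 -0.2572  0.0456] [ 0.5403 -0.2866  0.0001] [ 0.6286 -0.2397  0.0682]
jar_tall 0.97 [200. 186.] 653 [ 0.4512 -0.2387  0.0647] [ 0.2035 -0.3514 -0.0021] [ 0.4644 -0.2145  0.1089]
stand 0.8 [390. 228.] 104
[... 958 characters left out ...]
 0.59 [381. 220.] 401 [ 0.5174 -0.3674  0.0647] [ 0.4943 -0.3992  0.008 ] [ 0.5421 -0.3501  0.0711]
jar_tall 0.82 [335. 256.] 672 [ 0.4325 -0.2363  0.105 ] [ 0.3902 -0.3034 -0.0034] [ 0.4603 -0.2128  0.1113]
stand 0.76 [112. 188.] 855 [0.6066 0.333  0.0108] [ 0.5445  0.2166 -0.0026] [0.6494 0.427  0.2163]
coffee 0.83 [200. 140.] 883 [0.7222 0.0985 0.1138] [ 0.6848  0.0594 -0.0037] [0.7943 0.1566 0.1205]
bell 0.55 [260. 138.] 697 [ 0.7405 -0.059   0.032 ] [ 0.7072 -0.0997 -0.0006] [ 0.7867 -0.0189  0.0555]
caddy_bar [(0.73, array([240.4, 200. ]))]
hook_seat [(0.95, array([118.8, 196.7]))]
caddy [(0.9, array([241.3, 201.6]))]
jar_a [(0.69, array([374.4, 218.9])), (0.56, array([332.1, 189.1]))]
```

```bash
python3 - <<'E'
from h import *
im=cv2.imread("pics/top0.png"); c=im[100:300,60:420]; cv2.imwrite("pics/t1.png",cv2.resize(c,None,fx=2.2,fy=2.2,interpolation=cv2.INTER_CUBIC))
im,d=bot.read_camera("top")
np.set_printoptions(precision=4,suppress=True)
for th,z in(("jar_a",.065),("jar_tall",.105)):
    for r in bot.trace(th,"top"):
        c=cloud("top",r["mask"],d); s=c[abs(c[:,2]-z)<.006]; print(th,cv2.minEnclosingCircle(s[:,:2].astype(np.float32)),np.median(s,0))
r=bot.trace("caddy","top")[0]; c=cloud("top",cv2.dilate(r["mask"].astype(np.uint8),np.ones((5,5)))>0,d)
b=c[(c[:,2]>.10)&(c[:,2]<.13)]; print("bar",len(b),b.mean(0),cv2.minAreaRect(b[:,:2].astype(np.float32)))
w=c[(c[:,2]>.03)&(c[:,2]<.046)]; print("rim",len(w),cv2.minAreaRect(w[:,:2].astype(np.float32)))
r=bot.trace("stand","top")[0]; c=cloud("top",cv2.dilate(r["mask"].astype(np.uint8),np.ones((5,5)))>0,d)
b=c[(c[:,2]>.18)&(c[:,2]<.23)]; print("prong",len(b),b.mean(0),cv2.minAreaRect(b[:,:2].astype(np.float32)))
f=c[(c[:,2]>.004)&(c[:,2]<.02)]; print("foot",cv2.minEnclosingCircle(f[:,:2].astype(np.float32)))
print("seat", ray("top",bot.pinpoint("hook_seat","top")[0]["at"],.204),"bar",ray("top",bot.pinpoint("caddy_bar","top")[0]["at"],.117))
print("stand pin",ray("top",bot.pinpoint("stand","top")[0]["at"],0),"caddy",ray("top",bot.pinpoint("caddy","top")[0]["at"],0))
E
```

```text
jar_a ((0.6020228862762451, -0.2629299759864807), 0.02561498060822487) [ 0.6019 -0.2622  0.0658]
jar_a ((0.5166465044021606, -0.375375896692276), 0.025771072134375572) [ 0.5173 -0.3744  0.0658]
jar_tall ((0.43038445711135864, -0.24346083402633667), 0.030751589685678482) [ 0.4304 -0.2425  0.1058]
bar 186 [ 0.5679 -0.0122  0.1174] ((0.568541407585144, -0.012510593980550766), (0.009932216256856918, 0.10911786556243896), 56.27577209472656)
rim 290 ((0.5687792897224426, -0.012441471219062805), (0.14007818698883057, 0.11027659475803375), 55.99419021606445)
prong 258 [0.5828 0.2872 0.2038] ((0.5791912078857422, 0.2835052013397217), (0.15201129019260406, 0.013058679178357124), 61.03604507446289)
foot ((0.6091676950454712, 0.34583181142807007), 0.07992680370807648)
seat [0.5696 0.2622 0.204 ] bar [ 0.5634 -0.0204  0.117 ]
stand pin [0.604  0.3469 0.    ] caddy [ 0.576  -0.0075  0.    ]
```

View pics/t1.png

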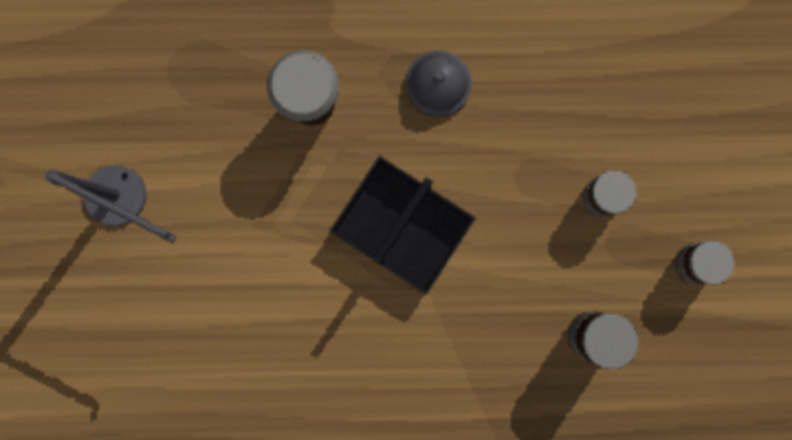

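The picture shows the caddy at crop (401,225) with short jars at (612,193) and (712,262), the tall jar at (610,340), and the stand on the left with its prong pointing toward (170,238). This matches the networks. I'll turn the tool first.

```bash
cat > go.py <<'E'
import sys,numpy as np
from station import bot
from scipy.spatial.transform import Rotation as Rn
x,y,z,th=map(float,sys.argv[1:5])  # th: world angle of tool y, deg
o=bot.get_obs(); q=o["tool_rot"]; R=Rn.from_quat([q[1],q[2],q[3],q[0]])
M=R.as_matrix(); c=np.degrees(np.arctan2(M[1,1],M[0,1])); d=M.T@(np.array([x,y,z])-o["eef_pos"])
print("shift mm",np.round(d*1000,1),"yaw",round(-((th-c+180)%360-180),1),"th",round(c,1),"pos",np.round(o["eef_pos"],4),"q",np.round(o["q"],2),"t",o["t"],"F",np.round(o["contact_force"],1))
E
python3 -m pendant '[[0.08,0,0,0,7.15],[0.08,0,0,0,7.15],[0.08,0,0,0,7.15],[0.08,0,0,0,7.15],[0.08,0,0,0,7.15],[0.08,0,0,0,7.15],[0.08,0,0,0,7.15],[0.08,0,0,0,7.15],[0.08,0,0,0,7.15],[0.08,0,0,0,7.15],[0.08,0,0,0,7.15],[0.08,0,0,0,7.15]]' 40
python3 -m pendant '[[0.08,0,0,0,7.15],[0.08,0,0,0,7.15],[0.08,0,0,0,7.1]]'; python3 go.py .602 -.2625 .404 -34
```

```text
t: 2.55
eef_pos: [0.1941, 0.6465, 0.4048]
tool_rot: [-0.0, 0.782, 0.623, 0.0]
contact_force: [-0.4, -0.9, 0.1]
gripper_width: 0.935
grasp_force: 0.0
t: 2.8
eef_pos: [0.194, 0.6465, 0.4047]
tool_rot: [-0.0, 0.884, 0.467, -0.0]
contact_force: [-0.2, -0.4, -1.0]
gripper_width: 0.938
grasp_force: 0.0
shift mm [-5.216e+02  8.489e+02  6.000e-01] yaw -0.3 th -34.3 pos [0.194  0.6465 0.4047] q [-1.67  0.5   0.44  1.58 -0.23  1.11 -1.78] t 2.8 F [-0.2 -0.4 -1. ]
```

```bash

python3 -m pendant '[[0.08,-0.0217,0.0353,0,0],[0.08,-0.0217,0.0353,0,0],[0.08,-0.0217,0.0353,0,0],[0.08,-0.0217,0.0353,0,0],[0.08,-0.0217,0.0353,0,0],[0.08,-0.0217,0.0353,0,0],[0.08,-0.0217,0.0353,0,0],[0.08,-0.0217,0.0353,0,0],[0.08,-0.0217,0.0353,0,0],[0.08,-0.0217,0.0353,0,0],[0.08,-0.0217,0.0353,0,0],[0.08,-0.0217,0.0353,0,0]]' >/dev/null; python3 go.py .602 -.2625 .404 -34
```

```text
shift mm [-265.   420.5    0.5] yaw 0.1 th -33.9 pos [0.4008 0.192  0.4051] q [-1.23  0.08  0.69  2.11 -0.07  0.96 -1.09] t 3.8 F [ 0.6  0.6 -0.9]
```

```bash

python3 -m pendant '[[0.08,-0.022,0.035,0,0],[0.08,-0.022,0.035,0,0],[0.08,-0.022,0.035,0,0],[0.08,-0.022,0.035,0,0],[0.08,-0.022,0.035,0,0],[0.08,-0.022,0.035,0,0],[0.08,-0.022,0.035,0,0],[0.08,-0.022,0.035,0,0],[0.08,-0.022,0.035,0,0],[0.08,-0.022,0.035,0,0],[0.08,-0.022,0.035,0,0],[0.08,-0.022,0.035,0,0]]' >/dev/null; python3 go.py .602 -.2625 .217 -34
```

```text
shift mm [ -1.3   0.5 187.4] yaw 0.1 th -33.9 pos [ 0.6023 -0.2612  0.4044] q [-0.22  0.55  0.79  1.64 -0.43  1.13  0.09] t 4.8 F [0.5 1.3 1.2]
```

```bash

python3 -m pendant '[[0.08,-0.0013,0.0005,0.04,0],[0.08,0,0,0.04,0],[0.08,0,0,0.04,0],[0.08,0,0,0.035,0],[0.08,0,0,0.02,0],[0.08,0,0,0.0124,0],[0.08,0,0,0,0],[0.04,0,0,0,0],[0.04,0,0,0,0],[0.04,0,0,0,0],[0.04,0,0,0,0],[0.04,0,0,0,0]]' 40; python3 go.py .602 -.2625 .217 -34
```

```text
t: 5.8
eef_pos: [0.6021, -0.2614, 0.2196]
tool_rot: [0.001, 0.883, 0.47, 0.001]
contact_force: [0.0, 0.4, 7.4]
gripper_width: 0.568
grasp_force: 40.8
shift mm [-1.   0.5  2.6] yaw 0.1 th -33.9 pos [ 0.6021 -0.2614  0.2196] q [-0.12  0.75  0.64  1.77 -0.6   0.82  0.21] t 5.8 F [0.  0.4 7.4]
```

```bash

python3 -m pendant '[[0.04,0,0,-0.01,0],[0.04,0,0,-0.03,0],[0.04,0,0,-0.04,0],[0.04,0,0,-0.04,0],[0.04,0,0,-0.04,0],[0.04,0,0,0,0]]'; python3 go.py .5497 -.0407 .365 -34
```

```text
t: 6.3
eef_pos: [0.6025, -0.263, 0.3867]
tool_rot: [0.005, 0.883, 0.47, 0.004]
contact_force: [0.8, -0.8, -1.9]
gripper_width: 0.571
grasp_force: 42.3
shift mm [ 154.8 -168.2   20.1] yaw 0.0 th -34.0 pos [ 0.6025 -0.263   0.3867] q [-0.22  0.57  0.79  1.66 -0.45  1.09  0.11] t 6.3 F [ 0.8 -0.8 -1.9]
```

```bash

python3 -m pendant '[[0.04,0.01,-0.01,0,0],[0.04,0.02,-0.022,0,0],[0.04,0.025,-0.028,0,0],[0.04,0.025,-0.028,0,0],[0.04,0.025,-0.028,0,0],[0.04,0.025,-0.028,0,0],[0.04,0.015,-0.015,0,0],[0.04,0.01,-0.01,0,0],[0.04,0,0,0,0],[0.04,0,0,0,0]]'; python3 go.py .5497 -.0407 .221 -34
python3 - <<'E'
from h import *
im,d=bot.read_camera("scene"); cv2.imwrite("pics/s1.png",cv2.resize(im[80:300,100:400],None,fx=2.2,fy=2.2))
for r in bot.trace("jar_a","scene"):
    c=cloud("scene",r["mask"],d); print(r["score"],r["at"],np.median(c,0),np.percentile(c,[3,97],axis=0))
E
```

```text
t: 7.13
eef_pos: [0.5473, -0.0372, 0.3777]
tool_rot: [-0.0, 0.882, 0.471, 0.0]
contact_force: [0.1, -1.0, -0.9]
gripper_width: 0.57
grasp_force: 42.3
shift mm [ -1.7   3.9 156.7] yaw 0.2 th -33.8 pos [ 0.5473 -0.0372  0.3777] q [-0.7   0.39  0.84  1.93 -0.35  0.97 -0.29] t 7.1333 F [ 0.1 -1.  -0.9]
0.85 [253.2, 171.7] [ 0.56517354 -0.0342201   0.19471466] [[ 0.52581879 -0.06230825  0.16036365]
 [ 0.57238475 -0.01664521  0.22476568]]
0.72 [152.1, 202.7] [ 0.53341576 -0.37000885  0.04465025] [[ 0.5009967  -0.396195    0.00330076]
 [ 0.54265891 -0.35318524  0.0671302 ]]
0.38 [259.9, 222.0] [ 0.57029176 -0.01200614  0.02344431] [[ 0.49529396 -0.08897462  0.00297434]
 [ 0.64587918  0.05879852  0.11675925]]
```

View pics/s1.png

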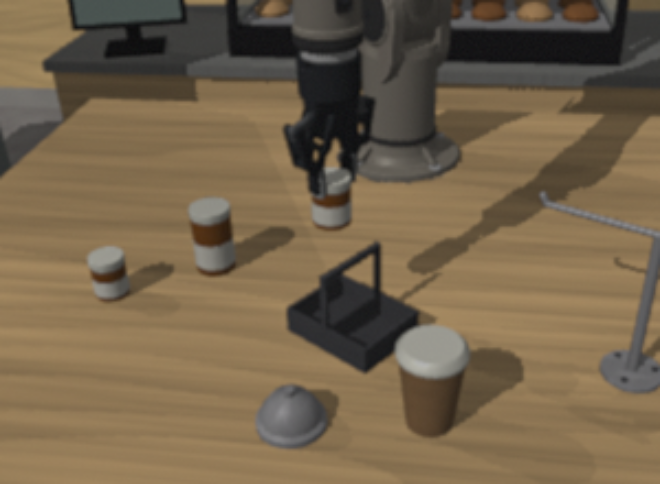

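The jar hangs upright at (330,200), above the caddy at (352,320).

```bash

python3 -m pendant '[[0.04,-0.0017,0.0039,0,0],[0.04,0,0,0.03,0],[0.04,0,0,0.04,0],[0.04,0,0,0.03,0],[0.04,0,0,0.02,0],[0.04,0,0,0.01,0],[0.04,0,0,0.01,0],[0.04,0,0,0.005,0],[0.04,0,0,0,0]]'; python3 go.py .5497 -.0407 .2235 -34
```

```text
t: 7.98
eef_pos: [0.55, -0.042, 0.2322]
tool_rot: [0.0, 0.883, 0.47, -0.0]
contact_force: [-0.3, 0.5, -1.5]
gripper_width: 0.566
grasp_force: 42.2
shift mm [ 0.9 -1.   8.7] yaw 0.0 th -34.0 pos [ 0.55   -0.042   0.2322] q [-0.54  0.6   0.66  2.02 -0.56  0.71 -0.11] t 7.9833 F [-0.3  0.5 -1.5]
```

```bash

python3 -m pendant '[[0.04,0.001,-0.001,0.005,0],[0.04,0,0,0.004,0],[0.04,0,0,0,0],[0.04,0,0,0,0]]'; python3 go.py .5497 -.0407 .2235 -34
```

```text
t: 8.32
eef_pos: [0.5497, -0.0399, 0.2237]
tool_rot: [0.0, 0.883, 0.47, 0.0]
contact_force: [0.1, 0.5, -1.4]
gripper_width: 0.569
grasp_force: 42.3
shift mm [-0.7  0.4  0.2] yaw 0.1 th -33.9 pos [ 0.5497 -0.0399  0.2237] q [-0.53  0.61  0.65  2.02 -0.58  0.69 -0.1 ] t 8.3167 F [ 0.1  0.5 -1.4]
```

```bash

python3 -m pendant '[[0.04,0,0,0.0015,0],[0.04,0,0,0,0],[0.055,0,0,0,0],[0.065,0,0,0,0],[0.07,0,0,0,0],[0.07,0,0,-0.01,0],[0.07,0,0,-0.03,0],[0.07,0,0,-0.04,0],[0.07,0,0,-0.04,0],[0.07,0,0,-0.03,0]]'; python3 go.py .517 -.3747 .37 -34
python3 - <<'E'
from h import *
im,d=bot.read_camera("scene"); cv2.imwrite("pics/s2.png",cv2.resize(im[120:300,130:380],None,fx=2.6,fy=2.6))
for r in bot.trace("jar_a","scene"):
    c=cloud("scene",r["mask"],d); print(r["score"],r["at"],np.median(c,0),np.percentile(c,[3,97],axis=0))
E
```

```text
t: 9.15
eef_pos: [0.5496, -0.0408, 0.3751]
tool_rot: [0.001, 0.883, 0.47, 0.001]
contact_force: [1.2, 1.2, 0.2]
gripper_width: 0.818
grasp_force: 0.0
shift mm [-295.1  159.6    5.2] yaw 0.0 th -34.0 pos [ 0.5496 -0.0408  0.3751] q [-0.7   0.4   0.85  1.93 -0.36  0.97 -0.27] t 9.15 F [1.2 1.2 0.2]
0.89 [149.9, 203.7] [ 0.53369997 -0.3692017   0.04769055] [[ 0.50205414 -0.3941315   0.00844537]
 [ 0.54262444 -0.3532986   0.06707338]]
0.5 [252.1, 216.2] [ 0.56680543 -0.03644576  0.05273418] [[ 0.54305217 -0.06680677  0.01743275]
 [ 0.61300234 -0.02027596  0.07145625]]
```

View pics/s2.png

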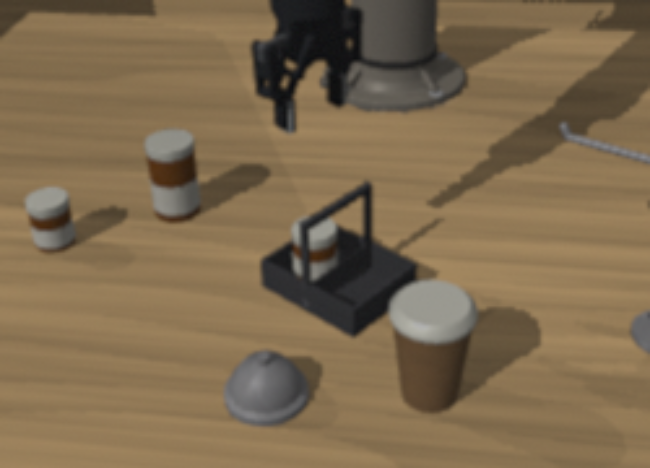

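The jar stands upright in its compartment at (315,245), and the second short jar is at (50,220). I'll fetch that one next.

```bash

python3 -m pendant '[[0.08,-0.0295,0.016,0,0],[0.08,-0.0295,0.016,0,0],[0.08,-0.0295,0.016,0,0],[0.08,-0.0295,0.016,0,0],[0.08,-0.0295,0.016,0,0],[0.08,-0.0295,0.016,0,0],[0.08,-0.0295,0.016,0,0],[0.08,-0.0295,0.016,0,0],[0.08,-0.0295,0.016,0,0],[0.08,-0.0295,0.016,0,0],[0.08,0,0,0,0],[0.08,0,0,0,0]]' >/dev/null; python3 go.py .517 -.3747 .219 -34
```

```text
shift mm [ 2.200e+00 -1.000e-01  1.526e+02] yaw -0.2 th -34.2 pos [ 0.5161 -0.3764  0.3716] q [-0.02  0.56  0.8   1.72 -0.45  1.06  0.33] t 10.25 F [0.9 0.9 0.7]
```

```bash

python3 -m pendant '[[0.08,0.002,0,0.03,0],[0.08,0,0,0.04,0],[0.08,0,0,0.04,0],[0.08,0,0,0.03,0],[0.08,0,0,0.014,0],[0.08,0,0,0,0],[0.04,0,0,0,0],[0.04,0,0,0,0],[0.04,0,0,0,0],[0.04,0,0,0,0],[0.04,0,0,0,0]]' 40; python3 go.py .517 -.3747 .2195 -34
python3 -m pendant '[[0.04,0,0,-0.01,0],[0.04,0,0,-0.03,0],[0.04,0,0,-0.04,0],[0.04,0,0,-0.04,0],[0.04,0,0,-0.04,0],[0.04,0,0,0,0],[0.04,0,0,0,0]]'; python3 go.py .5877 .0157 .375 -34
```

```text
t: 11.17
eef_pos: [0.5195, -0.3731, 0.2204]
tool_rot: [0.001, 0.883, 0.47, 0.001]
contact_force: [-0.4, 0.9, 7.2]
gripper_width: 0.567
grasp_force: 41.1
shift mm [-2.7 -1.2  0.9] yaw 0.1 th -33.9 pos [ 0.5195 -0.3731  0.2204] q [ 0.07  0.74  0.65  1.81 -0.61  0.8   0.44] t 11.1667 F [-0.4  0.9  7.2]
t: 11.75
eef_pos: [0.5189, -0.3733, 0.3815]
tool_rot: [0.003, 0.883, 0.47, 0.002]
contact_force: [-0.3, 0.1, -2.0]
gripper_width: 0.569
grasp_force: 42.1
shift mm [ 361.1 -160.1    5.9] yaw 0.1 th -33.9 pos [ 0.5189 -0.3733  0.3815] q [-0.03  0.55  0.81  1.71 -0.45  1.07  0.33] t 11.75 F [-0.3  0.1 -2. ]
```

```bash

python3 -m pendant '[[0.04,0.015,-0.006,0,0],[0.04,0.03,-0.013,0,0],[0.04,0.036,-0.016,0,0],[0.04,0.036,-0.016,0,0],[0.04,0.036,-0.016,0,0],[0.04,0.036,-0.016,0,0],[0.04,0.036,-0.016,0,0],[0.04,0.036,-0.016,0,0],[0.04,0.036,-0.016,0,0],[0.04,0.03,-0.014,0,0],[0.04,0.021,-0.009,0,0],[0.04,0.015,-0.006,0,0]]' >/dev/null
python3 -m pendant '[[0.04,0,0,0,0],[0.04,0,0,0,0]]' >/dev/null; python3 go.py .5885 .0172 .2245 -34
python3 - <<'E'
from h import *
im,d=bot.read_camera("scene")
for r in bot.trace("jar_a","scene"):
    c=cloud("scene",r["mask"],d); print(r["score"],r["at"],np.median(c,0),np.percentile(c,[3,97],axis=0))
E
```

```text
shift mm [ -1.1   1.6 152.2] yaw 0.2 th -33.8 pos [0.5881 0.019  0.3767] q [-0.75  0.47  0.83  1.84 -0.4   1.01 -0.35] t 12.9167 F [-0.4 -1.  -2.4]
0.76 [274.0, 181.0] [0.60352094 0.02043763 0.19214786] [[ 0.5690472  -0.00792988  0.16008664]
 [ 0.61040688  0.03778858  0.22315467]]
0.7 [252.9, 214.8] [ 0.56620474 -0.03670899  0.05515428] [[ 0.53991755 -0.06652155  0.0214185 ]
 [ 0.57490184 -0.02003087  0.07184229]]
```

```bash

python3 -m pendant '[[0.04,-0.001,0.0016,0,0],[0.04,0,0,0.03,0],[0.04,0,0,0.04,0],[0.04,0,0,0.03,0],[0.04,0,0,0.02,0],[0.04,0,0,0.01,0],[0.04,0,0,0.01,0],[0.04,0,0,0.006,0],[0.04,0,0,0,0],[0.04,0,0,0,0],[0.04,0,0,0,0]]'; python3 go.py .5885 .0172 .2225 -34
```

```text
t: 13.93
eef_pos: [0.5899, 0.0161, 0.2329]
tool_rot: [0.0, 0.883, 0.47, 0.001]
contact_force: [-0.7, -0.6, -1.4]
gripper_width: 0.569
grasp_force: 42.1
shift mm [ 0.1 -1.8 10.4] yaw 0.1 th -33.9 pos [0.5899 0.0161 0.2329] q [-0.62  0.65  0.67  1.93 -0.58  0.76 -0.21] t 13.9333 F [-0.7 -0.6 -1.4]
```

```bash

python3 -m pendant '[[0.04,0,-0.0018,0.006,0],[0.04,0,0,0.0045,0],[0.04,0,0,0,0],[0.055,0,0,0,0],[0.065,0,0,0,0],[0.07,0,0,0,0],[0.07,0,0,-0.01,0],[0.07,0,0,-0.03,0],[0.07,0,0,-0.04,0],[0.07,0,0,-0.04,0],[0.07,0,0,-0.03,0],[0.07,0,0,0,0]]'; python3 go.py .5687 -.0125 .405 56
python3 - <<'E'
from h import *
np.set_printoptions(precision=4,suppress=True)
im,d=bot.read_camera("scene"); cv2.imwrite("pics/s3.png",cv2.resize(im[120:300,130:380],None,fx=2.6,fy=2.6))
for r in bot.trace("jar_a","scene"):
    c=cloud("scene",r["mask"],d); print(r["score"],r["at"],np.median(c,0),np.percentile(c,[3,97],axis=0))
E
```

```text
t: 14.93
eef_pos: [0.5898, 0.016, 0.3781]
tool_rot: [0.002, 0.883, 0.47, 0.005]
contact_force: [1.1, -1.2, -0.1]
gripper_width: 0.823
grasp_force: 0.0
shift mm [-35.2  -1.3 -27.1] yaw -90.0 th -34.0 pos [0.5898 0.016  0.3781] q [-0.75  0.47  0.83  1.84 -0.41  1.01 -0.34] t 14.9333 F [ 1.1 -1.2 -0.1]
0.62 [271.0, 219.8] [0.602  0.0125 0.0575] [[ 0.5653 -0.0118  0.0159]
 [ 0.6108  0.0359  0.0715]]
0.51 [253.1, 213.9] [ 0.5667 -0.0358  0.0548] [[ 0.5417 -0.0657  0.0209]
 [ 0.5745 -0.0204  0.0711]]
```

View pics/s3.png

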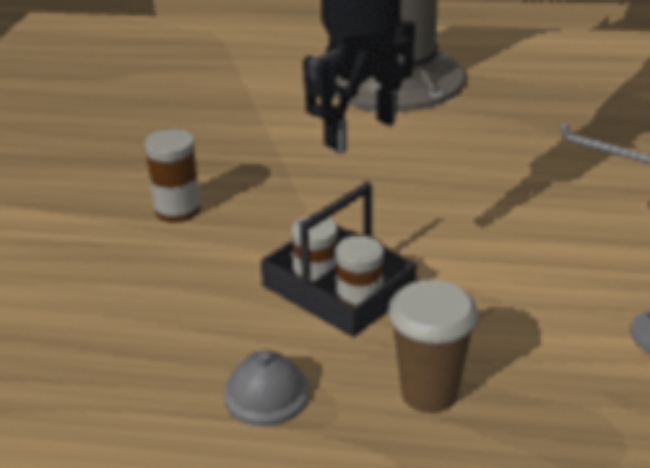

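Both jars are upright in the caddy at (315,245) and (359,268). I'll clear the view from above and turn the gripper for the handle.

```bash

python3 -m pendant '[[0.06,0.018,-0.032,-0.006,0],[0.06,0.018,-0.032,-0.006,0],[0.06,0.018,-0.032,-0.006,0],[0.06,0.018,-0.032,-0.006,0],[0.06,0.018,-0.032,-0.006,0],[0.06,0.018,-0.032,-0.006,0],[0.06,0,0,0,-7.1],[0.06,0,0,0,-7.1],[0.06,0,0,0,-7.1],[0.06,0,0,0,-7.1],[0.06,0,0,0,-7.1],[0.06,0,0,0,-7.1]]' >/dev/null
python3 -m pendant '[[0.05,0,0,0,-7.1],[0.05,0,0,0,-7.1],[0.05,0,0,0,-7.1],[0.05,0,0,0,-7.1],[0.05,0,0,0,-7.1],[0.05,0,0,0,-7.1],[0.05,0,0,0,-4.8]]' >/dev/null
python3 - <<'E'
from h import *
np.set_printoptions(precision=4,suppress=True)
im,d=bot.read_camera("top"); cv2.imwrite("pics/t2.png",cv2.resize(im[100:300,60:420],None,fx=2.2,fy=2.2))
for r in bot.trace("jar_a","top"):
    c=cloud("top",r["mask"],d); s=c[abs(c[:,2]-.069)<.006]; print("jar",r["at"],len(s),cv2.minEnclosingCircle(s[:,:2].astype(np.float32)) if len(s) else 0)
r=bot.trace("caddy","top")[0]; c=cloud("top",cv2.dilate(r["mask"].astype(np.uint8),np.ones((9,9)))>0,d)
b=c[(c[:,2]>.10)&(c[:,2]<.13)]; print("bar",len(b),b.mean(0),cv2.minAreaRect(b[:,:2].astype(np.float32)))
w=c[(c[:,2]>.03)&(c[:,2]<.044)]; print("rim",len(w),cv2.minAreaRect(w[:,:2].astype(np.float32)))
E
python3 go.py .5687 -.0125 .405 56
```

```text
jar [231.5, 196.9] 275 ((0.5850025415420532, 0.01408713310956955), 0.02433098293840885)
jar [253.4, 211.9] 295 ((0.5495004057884216, -0.041915327310562134), 0.025170568376779556)
bar 186 [ 0.5679 -0.0122  0.1174] ((0.5684722065925598, -0.012406401336193085), (0.01001504436135292, 0.10888338088989258), 56.22206115722656)
rim 300 ((0.5688694715499878, -0.012384355068206787), (0.1400037556886673, 0.110066719353199), 56.18617248535156)
shift mm [-193.3 -142.5    1.4] yaw -0.1 th 55.9 pos [0.4884 0.2138 0.4062] q [-0.98  0.26  0.55  1.92 -0.16  1.    0.61] t 16.7667 F [ 0.4 -0.6  0. ]
```

View pics/t2.png

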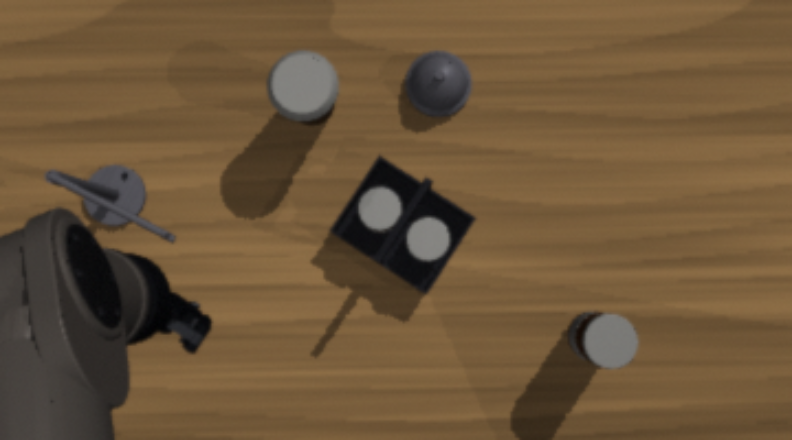

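Caddy is where it was, with jars at (380,208) and (428,239) in the crop, centred in their compartments. I'll grip the bar 22 mm off its middle, so the fingers pass beside the prong.

```bash
python3 go.py .5504 -.0002 .40 56.2
python3 -m pendant '[[0.05,-0.0284,-0.021,0,0],[0.05,-0.0284,-0.021,0,0],[0.05,-0.0284,-0.021,0,0],[0.05,-0.0284,-0.021,0,0],[0.05,-0.0284,-0.021,0,0],[0.05,-0.0284,-0.021,0,0],[0.05,0,0,0,0],[0.05,0,0,0,0]]' >/dev/null;python3 go.py .5504 -.0002 .267 56.2
```

```text
shift mm [-171.2 -142.6    6.4] yaw -0.3 th 55.9 pos [0.4884 0.2138 0.4062] q [-0.98  0.26  0.55  1.92 -0.16  1.    0.61] t 16.7667 F [ 0.4 -0.6  0. ]
shift mm [  1.1 -15.1 139.8] yaw -0.6 th 55.6 pos [0.56   0.0119 0.4068] q [-0.63  0.32  0.63  1.86 -0.22  1.02  1.06] t 17.4333 F [ 0.7  0.3 -0.3]
```

```bash

python3 -m pendant '[[0.05,0.001,-0.015,0.02,-0.4],[0.05,0,0,0.03,0],[0.05,0,0,0.03,0],[0.05,0,0,0.025,0],[0.05,0,0,0.01,0],[0.05,0,0,0,0],[0.05,0,0,0,0]]'>/dev/null;python3 go.py .5504 -.0002 .267 56.2
```

```text
shift mm [-1.5 -3.1 25.5] yaw 0.3 th 56.5 pos [0.5508 0.0032 0.2925] q [-0.55  0.46  0.55  1.98 -0.34  0.79  1.18] t 18.0167 F [1.  0.6 0.8]
```

```bash

python3 -m pendant '[[0.05,-0.001,-0.003,0.01,0],[0.05,0,0,0.01,0],[0.05,0,0,0.005,0],[0.05,0,0,0,0],[0.05,0,0,0,0]]'>/dev/null;python3 go.py .5504 -.0002 .267 56.2
python3 -m pendant '[[0.05,0,0,0,0]]'>/dev/null;python3 go.py .5504 -.0002 .267 56.2
```

```text
shift mm [-0.3  0.6  0.2] yaw 0.3 th 56.5 pos [ 0.5498 -0.0006  0.2672] q [-0.52  0.5   0.53  2.   -0.37  0.74  1.22] t 18.4333 F [ 0.2 -0.5  0.2]
shift mm [-0.1  0.5  0.5] yaw 0.3 th 56.5 pos [ 0.55   -0.0006  0.2675] q [-0.52  0.5   0.53  2.   -0.37  0.74  1.22] t 18.5167 F [-0.4 -0.6 -0.4]
```

Close gently, then at high force, and lift slightly.

```bash

python3 -m pendant '[[0.03,0,0,0,0],[0.015,0,0,0,0],[0.005,0,0,0,0],[0.0,0,0,0,0],[0.0,0,0,0,0],[0.0,0,0,0,0]]' 60
python3 -m pendant '[[0.0,0,0,0,0],[0,0,0,0,0],[0.0,0,0,-0.005,0],[0.0,0,0,-0.01,0],[0.0,0,0,-0.01,0],[0.0,0,0,-0.015,0],[0.0,0,0,0,0],[0.0,0,0,0,0]]' 115
python3 go.py .5504 -.0002 .267 56.2
python3 - <<'E'
from h import *
np.set_printoptions(precision=4,suppress=True)
im,d=bot.read_camera("scene"); cv2.imwrite("pics/s4.png",cv2.resize(im[120:300,130:380],None,fx=2.6,fy=2.6))
E
```

```text
t: 19.02
eef_pos: [0.5496, -0.0007, 0.2672]
tool_rot: [-0.0, 0.288, 0.957, -0.0]
contact_force: [-2.3, -0.8, 0.7]
gripper_width: 0.104
grasp_force: 59.6
t: 19.68
eef_pos: [0.5503, -0.0003, 0.3083]
tool_rot: [0.001, 0.288, 0.958, 0.001]
contact_force: [0.3, 0.5, -6.7]
gripper_width: 0.09
grasp_force: 112.4
shift mm [ 0.1  0.1 41.3] yaw 0.3 th 56.5 pos [ 5.503e-01 -3.000e-04  3.083e-01] q [-0.56  0.44  0.57  1.98 -0.32  0.82  1.18] t 19.6833 F [ 0.3  0.5 -6.7]
```

View pics/s4.png

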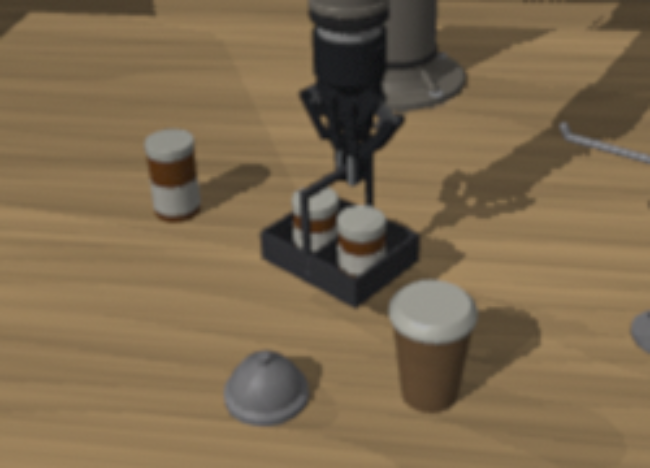

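The caddy hangs level from the gripper, both jars upright at (316,218) and (361,240). I'll raise it, refine the prong line from an existing-view picture, and go to the entry point off the prong's tip.

```bash

python3 -m pendant '[[0,0,0,-0.01,0],[0,0,0,-0.02,0],[0,0,0,-0.02,0],[0,0,0,-0.015,0],[0,0,0,-0.01,-1.5],[0,0,0,0,-1.5],[0,0,0,0,-1.5],[0,0,0,0,0]]' >/dev/null
python3 - <<'E'
from h import *
np.set_printoptions(precision=4,suppress=True)
for n in("top","scene"):
    im,d=bot.read_camera(n)
    m=bot.trace("stand",n)[0]["mask"]; c=cloud(n,cv2.dilate(m.astype(np.uint8),np.ones((5,5)))>0,d)
    p=c[(c[:,2]>.19)&(c[:,2]<.222)]
    l=cv2.fitLine(p[:,:2].astype(np.float32),cv2.DIST_HUBER,0,.01,.01).ravel(); s=1 if l[1]>0 else -1
    v=s*l[:2]; q=(p[:,:2]-l[2:])@v
    print(n,len(p),"ang",np.degrees(np.arctan2(v[1],v[0])),"tip",l[2:]+v*q.min(),"post end",l[2:]+v*q.max(),q.max()-q.min(),"seat",l[2:]+v*(q.min()+.041))
    if n=="scene":
        r=bot.trace("caddy",n)[0]; c=cloud(n,r["mask"],d); print("caddy z",np.percentile(c,[1,99],axis=0))
    else:
        for r in bot.trace("caddy",n)[:1]:
            c=cloud(n,r["mask"],d); print("z",np.percentile(c[:,2],[5,50,95]))
            w=c[(c[:,2]>.137)&(c[:,2]<.163)]; print("rim",len(w),cv2.minAreaRect(w[:,:2].astype(np.float32)) if len(w) else 0)
E
python3 go.py .5028 .191 .384 61
```

```text
top 253 ang 62.428513 tip [0.5453 0.2156] post end [0.6153 0.3497] 0.15130316911540456 seat [0.5643 0.2519]
z [0.0007 0.1221 0.558 ]
rim 61 ((0.5636953711509705, -0.08117163926362991), (0.018517863005399704, 0.057244859635829926), 81.3896255493164)
scene 213 ang 61.52151 tip [0.5459 0.2137] post end [0.6178 0.3462] 0.15074109966025706 seat [0.5655 0.2497]
caddy z [[ 0.461  -0.0962  0.0015]
 [ 0.6484  0.0729  0.2311]]
shift mm [134.  144.7  -2.3] yaw -0.0 th 61.0 pos [ 5.498e-01 -5.000e-04  3.817e-01] q [-0.6   0.33  0.61  1.91 -0.23  0.96  1.18] t 20.7 F [ 0.7 -0.2 -6.4]
```

```bash

python3 -m pendant '[[0,0.005,0.006,-0.002,-0.7],[0,0.012,0.013,0,0],[0,0.02,0.022,0,0],[0,0.02,0.022,0,0],[0,0.02,0.022,0,0],[0,0.02,0.022,0,0],[0,0.018,0.02,0,0],[0,0.01,0.011,0,0],[0,0.006,0.006,0,0],[0,0,0,0,0],[0,0,0,0,0]]' >/dev/null
python3 go.py .5053 .1891 .384 61.7
python3 - <<'E'
from h import *
im,d=bot.read_camera("top"); a=cv2.resize(im[120:280,70:250],None,fx=2.2,fy=2.2)
im,d=bot.read_camera("scene"); b=cv2.resize(im[90:250,240:420],None,fx=2.2,fy=2.2)
cv2.imwrite("pics/e1.png",np.hstack([a,b]))
E
```

```text
shift mm [-1.5  2.1  0.3] yaw -0.0 th 61.7 pos [0.503  0.1879 0.3843] q [-0.92  0.3   0.54  1.94 -0.19  0.96  0.79] t 21.6167 F [-0.3 -0.1 -6.4]
```

View pics/e1.png

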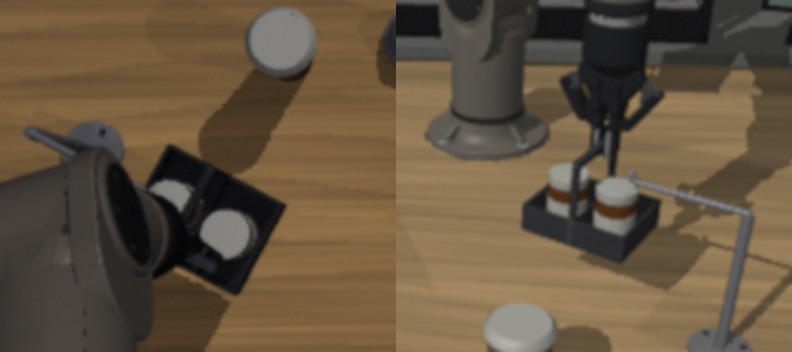

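Left: caddy rim corners visible below the arm at (165,148) and (285,205). Right: the prong tip at (632,175) is just ahead of the handle. I'll measure the caddy's lateral position relative to the prong.

```bash
cat > lat.py <<'E'
from h import *
np.set_printoptions(precision=4,suppress=True)
A=np.radians(61.7); U=np.array([np.cos(A),np.sin(A)]); N=np.array([-U[1],U[0]])
o=bot.get_obs(); T=o["eef_pos"]; z0=T[2]-.267
print("tcp along,lat",T[:2]@U,T[:2]@N,"z0",z0)
for n in("top","scene"):
    im,d=bot.read_camera(n); c=cloud(n,d>0,d)
    c=c[(np.linalg.norm(c[:,:2]-(T[:2]-.022*N),axis=1)<.11)]
    for nm,lo,hi in(("rim",z0+.031,z0+.044),("bar",z0+.108,z0+.123)):
        p=c[(c[:,2]>lo)&(c[:,2]<hi)]; 
        if nm=="bar": p=p[abs((p[:,:2]-T[:2])@U)<.014]
        a,l=p[:,:2]@U,p[:,:2]@N
        if len(p)>5: print(n,nm,len(p),"along",np.percentile(a,[1,50,99]),"lat",np.percentile(l,[1,50,99]),"z",np.median(p[:,2]))
        if nm=="rim" and len(p)>20: print(cv2.minAreaRect(p[:,:2].astype(np.float32)))
    p=c[(c[:,2]>z0-.01)&(c[:,2]<z0+.03)]
    m=bot.trace("stand",n)
    if m:
        c=cloud(n,m[0]["mask"],d); p=c[(c[:,2]>.192)&(c[:,2]<.222)]
        if len(p)>10: a,l=p[:,:2]@U,p[:,:2]@N; k=np.polyfit(a,l,1); print(n,"prong",len(p),"along",np.percentile(a,[1,99]),"lat med",np.median(l),"slope",k[0],"lat tip/post",np.polyval(k,[a.min(),a.max()]))
E
python3 lat.py
```

```text
tcp along,lat 0.40297891866712243 -0.35474673437836934 z0 0.11739347886828838
top rim 369 along [0.3344 0.3828 0.4741] lat [-0.4316 -0.3952 -0.3221] z 0.1548480843207635
((0.523413896560669, 0.17770804464817047), (0.14078864455223083, 0.11039382219314575), 61.38623046875)
top bar 141 along [0.3959 0.4033 0.4093] lat [-0.4312 -0.4037 -0.3685] z 0.23369614396429375
top prong 108 along [0.541 0.598] lat med -0.3762752090227467 slope 0.006859048316786408 lat tip/post [-0.3765 -0.3761]
scene rim 423 along [0.3333 0.4216 0.473 ] lat [-0.4338 -0.3991 -0.3226] z 0.15383211655480306
((0.5230227708816528, 0.1757912039756775), (0.14180748164653778, 0.11370255798101425), 60.9190788269043)
scene bar 120 along [0.3893 0.4054 0.4163] lat [-0.4328 -0.3812 -0.3485] z 0.23343905678619453
scene prong 196 along [0.449  0.5974] lat med -0.37933327354976615 slope 0.0013606493561979466 lat tip/post [-0.3794 -0.3792]
```

Caddy and prong are laterally aligned within about 1 mm and heights are as planned. Going in along the prong by 86 mm.

```bash

python3 -m pendant '[[0,0,0.005,0,0],[0,0,0.01,0,0],[0,0,0.01,0,0],[0,0,0.01,0,0],[0,0,0.01,0,0],[0,0,0.01,0,0],[0,0,0.01,0,0],[0,0,0.01,0,0],[0,0,0.006,0,0],[0,0,0.004,0,0],[0,0,0,0,0],[0,0,0,0,0]]'
python3 lat.py; python3 go.py .5438 .2635 .367 61.7
```

```text
t: 22.92
eef_pos: [0.5433, 0.263, 0.3841]
tool_rot: [-0.0, 0.245, 0.97, -0.0]
contact_force: [-0.8, -0.1, -6.9]
gripper_width: 0.093
grasp_force: 112.7
tcp along,lat 0.48914121198500843 -0.3536445352325453 z0 0.11714253006622033
top rim 399 along [0.4202 0.4547 0.5873] lat [-0.4303 -0.391  -0.3206] z 0.15464712603844186
((0.5705289244651794, 0.2667335867881775), (0.17115162312984467, 0.11008191108703613), 61.05801010131836)
top bar 183 along [0.4793 0.4887 0.4954] lat [-0.4302 -0.3954 -0.3229] z 0.2337077609050036
top prong 128 along [0.4511 0.5977] lat med -0.37825414034576227 slope -0.009366160240326946 lat tip/post [-0.3774 -0.3788]
scene rim 501 along [0.418  0.5082 0.5958] lat [-0.4324 -0.3979 -0.3222] z 0.15347704098370193
((0.572009265422821, 0.26850324869155884), (0.18104103207588196, 0.11415429413318634), 60.90549850463867)
scene bar 133 along [0.477  0.4915 0.5027] lat [-0.4324 -0.3803 -0.3464] z 0.23298157401134945
scene prong 123 along [0.451  0.5968] lat med -0.3793012709624837 slope -5.310488874138314e-05 lat tip/post [-0.3794 -0.3794]
shift mm [-0.1  1.1 17.4] yaw -0.1 th 61.6 pos [0.5432 0.2626 0.3844] q [-0.94  0.41  0.51  1.78 -0.24  1.01  0.74] t 23.1167 F [-0.5 -0.1 -5.7]
```

```bash

python3 -m pendant '[[0,-0.0013,0.001,0.003,0],[0,0,0,0.005,0],[0,0,0,0.005,0],[0,0,0,0.003,0],[0,0,0,0.001,0],[0,0,0,0,0],[0,0,0,0,0]]'
python3 lat.py
```

```text
t: 23.7
eef_pos: [0.545, 0.2635, 0.3672]
tool_rot: [-0.0, 0.245, 0.97, -0.0]
contact_force: [-0.4, -0.4, -6.1]
gripper_width: 0.089
grasp_force: 112.8
tcp along,lat 0.4903498363661011 -0.3549283006337286 z0 0.10024314851074428
top rim 378 along [0.4217 0.459  0.5878] lat [-0.4315 -0.3921 -0.322 ] z 0.13728991030200882
((0.5717588067054749, 0.2667936384677887), (0.1686377078294754, 0.10982458293437958), 61.43007278442383)
top bar 168 along [0.4851 0.4902 0.4971] lat [-0.4316 -0.398  -0.3246] z 0.21644651729876757
top prong 67 along [0.4498 0.5876] lat med -0.37790082831416805 slope -0.02188724656551357 lat tip/post [-0.3773 -0.3803]
scene rim 499 along [0.4204 0.5082 0.5952] lat [-0.4343 -0.3988 -0.3229] z 0.13695124578228693
((0.572672426700592, 0.26924657821655273), (0.17749792337417603, 0.11705008149147034), 61.646759033203125)
scene bar 126 along [0.4779 0.4924 0.5031] lat [-0.434  -0.3835 -0.3507] z 0.21644952912244186
scene prong 68 along [0.4507 0.5954] lat med -0.3798282662712499 slope -0.00045486008228603293 lat tip/post [-0.3799 -0.3799]
```

```bash

python3 -m pendant '[[0,0,0,0.0015,0],[0,0,0,0.0010,0],[0,0,0,0,0]]'|grep -E "eef|contact"
python3 -m pendant '[[0,0,0,0.001,0],[0,0,0,0,0]]'|grep -E "eef|contact"
python3 -m pendant '[[0,0,0,0.0005,0],[0,0,0,0,0]]'|grep -E "eef|contact"
```

```text
eef_pos: [0.5449, 0.2635, 0.3646]
contact_force: [-0.1, 0.0, -6.7]
eef_pos: [0.545, 0.2635, 0.3642]
contact_force: [-2.4, -1.0, -0.8]
eef_pos: [0.545, 0.2635, 0.364]
contact_force: [-4.1, -2.1, 3.1]
```

```bash

python3 -m pendant '[[0,0,0,-0.0004,0],[0,0,0,0,0]]' 20 |grep -E "eef|contact|gr"
python3 -m pendant '[[0,0,0,0,0],[0.012,0,0,0,0],[0.016,0,0,0,0],[0.022,0,0,0,0],[0.03,0,0,0,0],[0.035,0,0,0,0],[0.035,0,0,0,0]]'|grep -E "eef|contact|gr"
python3 - <<'E'
from h import *
im,d=bot.read_camera("top"); a=cv2.resize(im[120:280,70:250],None,fx=2.2,fy=2.2)
im,d=bot.read_camera("scene"); b=cv2.resize(im[90:250,260:440],None,fx=2.2,fy=2.2)
cv2.imwrite("pics/e2.png",np.hstack([a,b]))
E
```

```text
eef_pos: [0.545, 0.2635, 0.3641]
contact_force: [-3.2, 0.2, 2.3]
gripper_width: 0.089
grasp_force: 113.9
eef_pos: [0.545, 0.2635, 0.3637]
contact_force: [0.1, -0.7, -0.3]
gripper_width: 0.413
grasp_force: 0.0
```

View pics/e2.png

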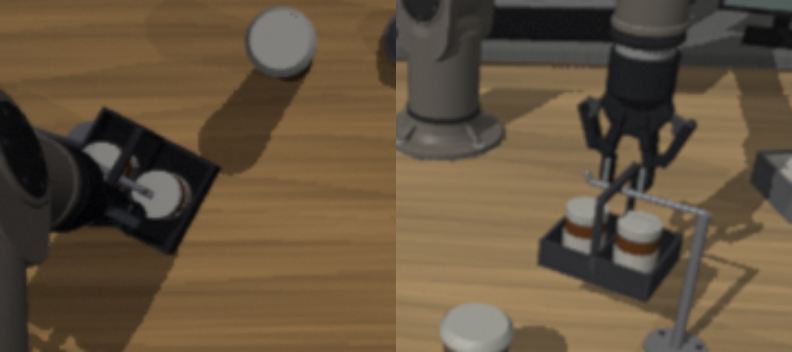

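The caddy is released and hangs from the prong with both jars upright, at (585,222) and (637,240). I'll withdraw straight up and check its level.

```bash

python3 -m pendant '[[0.035,0,0,-0.004,0],[0.035,0,0,-0.01,0],[0.035,0,0,-0.015,0],[0.035,0,0,-0.02,0],[0.035,0,0,-0.02,0],[0.035,0,0,-0.02,0],[0.035,0.02,0,-0.01,0],[0.035,0.03,0,0,0],[0.035,0.03,0,0,0],[0.035,0.03,0,0,0],[0.035,0,0,0,0]]'
cat > lev.py <<'E'
from h import *
np.set_printoptions(precision=4,suppress=True)
A=np.radians(61.7); U=np.array([np.cos(A),np.sin(A)]); N=np.array([-U[1],U[0]]); C=np.array([.5645,.253])
for n in("top","scene"):
    im,d=bot.read_camera(n); c=cloud(n,d>0,d); a,l=(c[:,:2]-C)@U,(c[:,:2]-C)@N
    k=(abs(l)<.06)&(abs(a)<.075)
    for nm,lo,hi,s in(("bar",.2,.235,(abs(a)<.009)),("lids",.155,.178,k),("rim",.115,.15,(abs(a)<.073)&(abs(l)<.058)&((abs(a)>.063)|(abs(l)>.05)))):
        p=c[k&s&(c[:,2]>lo)&(c[:,2]<hi)]
        if nm!="bar": p=p[p[:,2]>np.percentile(p[:,2],40)] if len(p) else p
        if len(p)>15:
            X=np.c_[(p[:,:2]-C)@U,(p[:,:2]-C)@N,np.ones(len(p))]; f=np.linalg.lstsq(X,p[:,2],rcond=None)[0]
            print(n,nm,len(p),"tilt deg along,lat",np.degrees(f[:2]),"z",f[2],"lat rng",np.percentile(X[:,1],[1,99]),"along rng",np.percentile(X[:,0],[1,99]))
E
python3 lev.py; python3 -m pendant '[[0.035,0,0,0,0],[0.035,0,0,0,0],[0.035,0,0,0,0],[0.035,0,0,0,0],[0.035,0,0,0,0],[0.035,0,0,0,0]]' | head -1; python3 lev.py
python3 - <<'E'
from h import *
im,d=bot.read_camera("scene"); cv2.imwrite("pics/f.png",cv2.resize(im[90:290,130:440],None,fx=2.5,fy=2.5))
E
```

```text
t: 26.25
eef_pos: [0.4436, 0.3193, 0.4634]
tool_rot: [-0.002, 0.241, 0.971, 0.001]
contact_force: [-1.0, 1.5, -0.4]
gripper_width: 0.413
grasp_force: 0.0
top bar 285 tilt deg along,lat [24.873   0.3019] z 0.2129456267212951 lat rng [-0.0548  0.0531] along rng [-0.0072  0.0066]
top lids 375 tilt deg along,lat [0.3934 0.6004] z 0.1680929453052755 lat rng [-0.0246  0.0486] along rng [-0.0557  0.0542]
top rim 308 tilt deg along,lat [0.4974 0.1446] z 0.13559033193559542 lat rng [-0.0553  0.0544] along rng [-0.0675  0.0728]
scene bar 134 tilt deg along,lat [-21.4634   1.5223] z 0.2121152106990359 lat rng [-0.0569  0.0529] along rng [-0.0047  0.0078]
scene lids 268 tilt deg along,lat [ 0.3848 -2.5032] z 0.16716224160757817 lat rng [-0.0563  0.0487] along rng [-0.0545  0.0545]
scene rim 377 tilt deg along,lat [0.3582 0.1097] z 0.1326533397080649 lat rng [-0.0573  0.0546] along rng [-0.068  0.071]
t: 26.85
top bar 284 tilt deg along,lat [24.1467 -0.1506] z 0.2129095066515063 lat rng [-0.0547  0.0534] along rng [-0.0061  0.0069]
top lids 374 tilt deg along,lat [0.3901 0.6569] z 0.16807685049029697 lat rng [-0.0313  0.0485] along rng [-0.0552  0.0548]
top rim 302 tilt deg along,lat [ 0.528  -0.1447] z 0.13587401699949217 lat rng [-0.0553  0.0545] along rng [-0.0671  0.0725]
scene bar 133 tilt deg along,lat [-23.4175   1.8401] z 0.21230925301841794 lat rng [-0.0569  0.0508] along rng [-0.0046  0.0076]
scene lids 267 tilt deg along,lat [ 0.4811 -2.3755] z 0.16720255274911597 lat rng [-0.0563  0.0479] along rng [-0.0553  0.0546]
scene rim 376 tilt deg along,lat [ 0.4472 -0.2116] z 0.13243382994371602 lat rng [-0.0576  0.0544] along rng [-0.0685  0.0712]
```

View pics/f.png

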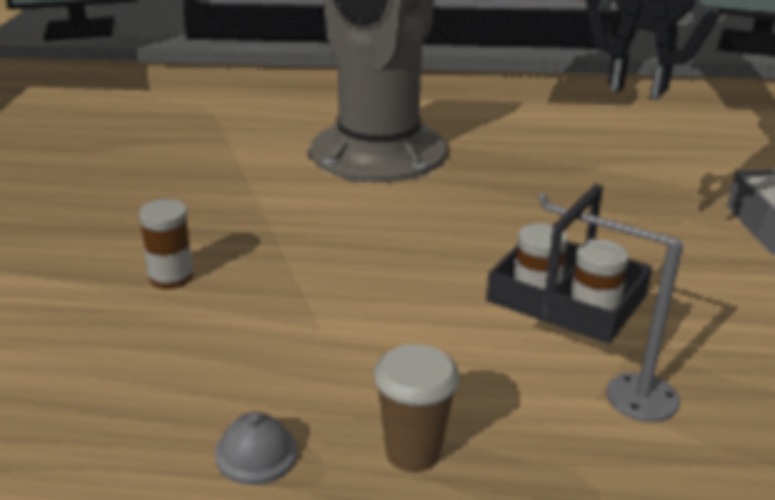

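The caddy hangs level, within about 0.5°, at (570,270). Both jars are upright, the bystanders are untouched and the gripper is clear. I'll let it settle, then hand in.

```bash
for i in 1 2 3; do python3 -m pendant '[[0.035,0,0,0,0],[0.035,0,0,0,0],[0.035,0,0,0,0],[0.035,0,0,0,0],[0.035,0,0,0,0],[0.035,0,0,0,0],[0.035,0,0,0,0],[0.035,0,0,0,0],[0.035,0,0,0,0],[0.035,0,0,0,0],[0.035,0,0,0,0],[0.035,0,0,0,0]]'|head -1; done; python3 lev.py | grep rim; python3 -c "
from station import bot
print(bot.hand_in())"
```

```text
t: 28.0
t: 29.0
t: 30.0
top rim 304 tilt deg along,lat [0.4048 0.1411] z 0.13587606180224746 lat rng [-0.0554  0.0543] along rng [-0.0674  0.0728]
scene rim 374 tilt deg along,lat [ 0.5198 -0.1312] z 0.13237304359098123 lat rng [-0.0573  0.0547] along rng [-0.0686  0.0711]
the job is handed in; nothing more can be done
None
```

The job is handed in, though no verdict came back: the caddy hangs from the hook, level to about 0.5° and still, with both short jars upright in it; the tall jar, coffee cup and bell were not touched, and it took about 30 s of the 72 s allowed.

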